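# Put up the prop-leg splash guard on a grinder bench

## Task

Put up the folded splash guard on its base plate. First push the aluminium block off the base plate so that it lies flat on the bench, then, with the guard still lying on its rest posts, swing the red-footed prop leg over until it snaps open, then tip the guard up and over so that it stands on the leg. Last, slide the blue keeper carriage along its rail up to the red stop so that its nose sits behind the foot, and leave the oil bottle, plastic tub and wrench where they are.

Things in the scene. Friction and masses are not known exactly. Their poses are not given: they have to be found in the camera images.
- base: Steel plate screwed to the bench, 6 mm thick, x -155..115, y -50..50 mm. Origin on the bench surface below the guard's hinge line; +x: the way the guard is tipped; +y: the side where the keeper carriage starts; z up. Two rest posts (14 mm diameter, 80 mm high) at x -110, y +-40 mm; hinge lugs 24 x 14 mm, 38 mm high, at x 0, y +-40 mm. A yellow mark at x 66, y 0 mm shows where the foot lands
- guard_hinge (a point): Middle of the guard's hinge line, which runs along the base's y, at base x 0, y 0, z 25 mm
- guard (a joint): Green guard panel, 200 mm from hinge line to yellow free edge, 160 wide, 10 thick, about 0.8 kg. 0 = lying on the rest posts, rising 30 degrees towards base -x; positive tips the edge up and over to base +x. Upright at 1.05, beyond which it falls over slowly (damped hinge). 1.57 = standing on the open leg; 2.0 = end stop if no leg holds it. A level push of about 8 N at the edge starts it
- leg (a joint): Prop leg on the guard's back. 0 = folded: it points past the guard's free edge, 20 degrees off the panel (50 degrees above level, towards base -x, while the guard lies). Positive swings the foot up and over towards base +x; 2.44 = open, at its hard stop. A bistable spring drives it back to 0 below about 0.8 rad and on to 2.44 beyond 0.9; about 2 N at the foot swings it
- leg_hinge (a point): Middle of the leg's hinge line, parallel to base y, 140 mm from the guard's hinge line and 20 mm above the panel's mid-plane: base x -111, y 0, z 112 mm while the guard lies on its posts
- keeper (a joint): Slide of the blue keeper carriage, m: 0 = far end of the rail (its middle at base y 100 mm), positive moves it to base -y; 0.10 = against the stop, its nose behind the foot. Starts at 0 to 0.035; slides with about 3 N and stays where left. Carriage 50 x 50 mm, base x 125..175 mm, top 30 mm above the bench; its 50 mm wide steel nose reaches to x 78 mm, top 28 mm
- rail_stop (a point): Face of the red stop block, at base x 150, y -26, z 20 mm; the block is 50 mm long in x, 14 mm thick in y, its top 35 mm above the bench. The rail lies along base y from -50 to 150 mm at x 120..180 mm, 16 mm high
- guard_edge (a point): Middle of the guard's yellow free edge, 200 mm from the hinge line, in mid-thickness. With the guard on its rest posts it is at base x -173, y 0, z 125 mm
- leg_foot (a point): Middle of the red foot bar at the leg's end, 124 mm from the leg's hinge; the bar is 16 mm in diameter and 76 mm long, parallel to base y; the leg itself is a steel bar 14 mm wide, 10 mm thick. Folded, the foot is at base x -191, z 207 mm. Standing, it rests on the base plate at base x 66, z 14 mm
- keeper_post (a point): Middle of the carriage's upright post at base x 162 mm, 45 mm above the bench; post 16 mm in diameter with a 20 mm black ball on top, which reaches 70 mm above the bench. While the guard stands, its free edge overhangs to base x 110 mm at z 200 mm
- block: Loose bare aluminium set-up block, 44 (x) x 90 (y) x 32 (z) mm, 0.35 kg nominal, origin in the middle of its underside; it starts lying on the base plate over the foot's landing place, its x and y roughly along the base's
- oil: Bystander: yellow oil bottle, 56 mm diameter, 130 mm high, standing; origin in the middle of its underside
- tub: Bystander: white plastic tub with pale lid, 114 x 84 x 40 mm; origin in the middle of its underside
- wrench: Bystander: steel wrench, 180 mm long, lying; origin in the middle of its underside

How it is judged:
By the outcome, as a careful person would: the job done as asked, in the order asked, and still so for the second after the job is handed in, with the robot touching nothing.
It also fails if it takes over 69 s, if anything falls off the work surface, if the arm or the gripper's body presses on something with over 40 N, if the wrist force passes 120 N, or if a joint passes its speed limit or range.

## Robot

A 6-joint arm with a two-finger parallel gripper is mounted at the origin on the work surface. World frame = base frame: x ahead of the robot, y to its left, z up, the work surface at z = 0. Lengths are in mm, angles in rad, forces in N, time in s.
With the tool pointing down it reaches from about 350 to 975 mm from the base axis. Payload 7.1 kg.
Tool frame: the origin (TCP) lies at the very end of the fingers, on their centre line; the grasp point (between the pads) lies 19 mm behind it; x points along the fingers, y is the direction in which the jaws open and shut, and the axes are right-handed (so a half turn about x gives the same grasp; the last joint's range is limited). The gripper opens to 88 mm and grips with 3 to 60 N. Pads are 20 mm wide; open, the fingers measure 115 mm over their backs; the gripper's body (75 mm by 178 mm) begins 61 mm behind the grasp point.
Start: joints at [-1.228, 0.423, 1.63, -0, 1.089, -0.019], TCP at [221.24, -584.515, 222.675] pointing down, gripper open.
Joint ranges: [-3, 3], [-0.9, 2.11], [0.09, 2.58], [-1.31, 4.45], [0.11, 2.69], [-2.54, 2.54]. Speed limits (rad/s): [2.39, 2.39, 3.01, 3.14, 3.14, 3.14].

## Interface

Orientations are given as a rotation vector (axis times angle).
In Python, from workcell import ctrl gives the robot as it stands. The module is installed in compiled form; this text tells all that it offers.
- The arm moves only by the tool carry_out, never from a script. Its argument "commands" is a list of rows, each a list of 6 numbers: the shift along the tool's x, y, z in m, then the turn, a rotation vector about the tool's x, y, z in degrees. In form: [[tx, ty, tz, rx, ry, rz], ...]. A call has 1 to 8 rows; each row shifts and turns the pose as measured when the row begins, along the tool's axes as they then stand; what a row does not reach is not made up. A row lasts 1/8 s, in which the tool goes at most 62.5 mm and 10.7 degrees, less where a joint would pass 70% of its speed; a pose out of reach is approached as far as the arm can. A call with a gripper value outside its range is refused whole. "grip" is the closure, from 0 (fully open) to 1 (shut), set as the call begins (left out, the last holds). The fingers move at their own pace and stop on an object; the grip force is fixed at half the most. Time passes only in rows, so rows that do not move let the fingers close. It gives the time, the measured TCP pose, the force and the opening at its end, in the units of the state.
- ctrl.get_obs(): the state, without advancing time (a new reading comes with each control period).
- ctrl.get_image(name): name is "scene" or "top" or "wrist"; returns a dict with "pixels" (420x560x3 uint8, blue, green, red), "intrinsics" (3x3 intrinsics, pixels), "rvec" (rotation vector, rad) and "tvec" (3), from world to camera coordinates, as OpenCV has them. Camera axes: x right, y down, z forward; pixel columns grow to the right and rows downward; lengths in mm; the calibration is good to about 2 mm. A picture is of the moment at which its call begins. There is no depth.
- ctrl.close_job(): hands the job in, once; it reports no verdict.
The state is a dict: "t": time; "qpos": joint angles; "qvel": joint speeds; "joint_torque": joint torques, N m; "ee_pos": TCP position; "orientation": TCP orientation; "ft_force": force on the tool from outside, world axes, zero at the start; "moment": the same for the moment, N m; "width": finger opening in mm.
Only numpy, scipy, OpenCV 4.12 (cv2) and the standard library are available. Lean on these libraries where they do the work, as an engineer would, in place of code of your own. Each camera call takes 0.05 s, during which the arm holds its last target. There are 200 camera calls.

## Working session

There is one attempt and no reset: what is moved stays moved. The work goes in short steps, Python scripts to look and compute and a tool call to move; the robot and the scene stay as the last step left them, time stands still between calls to the robot, and variables do not carry over. Pictures are saved under pics/ and viewed, about 8 in all and at most 12, crops included, and the job is handed in when it is done.

Besides the shell and the picture viewer there is one more tool, called in YAML: its name, and indented under it one key for each argument. carry_out: Moves the arm, as the interface text tells. Its arguments: {"type":"object","properties":{"commands":{"type":"array"},"grip":{"type":"number"}},"required":["commands"]}

```bash
mkdir -p pics; python3 - <<'E'
from workcell import ctrl
import cv2,numpy as np
o=ctrl.get_obs();print({k:np.round(v,3) for k,v in o.items()})
for n in("top","scene"):
    d=ctrl.get_image(n);cv2.imwrite(f"pics/{n}0.png",d["pixels"]);np.savez(f"{n}.npz",K=d["intrinsics"],r=d["rvec"],t=d["tvec"])
    print(n,np.round(d["intrinsics"],1).tolist(),np.round(d["rvec"],3),np.round(d["tvec"],1))
E
```

```text
{'t': np.float64(0.0), 'qpos': array([-1.228,  0.424,  1.631,  0.   ,  1.089, -0.019]), 'qvel': array([-0.   ,  0.001,  0.001,  0.   ,  0.002,  0.   ]), 'joint_torque': array([-2.0000e-03, -5.4463e+01, -2.7366e+01,  6.4000e-02,  2.3000e-02,
       -0.0000e+00]), 'ee_pos': array([ 221.085, -584.021,  221.93 ]), 'orientation': array([ 2.025,  0.372, -2.025]), 'ft_force': array([ 0.52 ,  0.214, -0.04 ]), 'moment': array([-0.054,  0.006, -0.021]), 'width': np.float64(87.53)}
top [[505.9, 0.0, 278.7], [0.0, 505.9, 204.7], [0.0, 0.0, 1.0]] [ 2.167 -2.136  0.178] [ -58.4  578.9 1547.3]
scene [[513.9, 0.0, 273.6], [0.0, 513.9, 216.6], [0.0, 0.0, 1.0]] [ 1.719  1.677 -0.785] [  10.9 -252.3 1956.7]
```

View pics/top0.png

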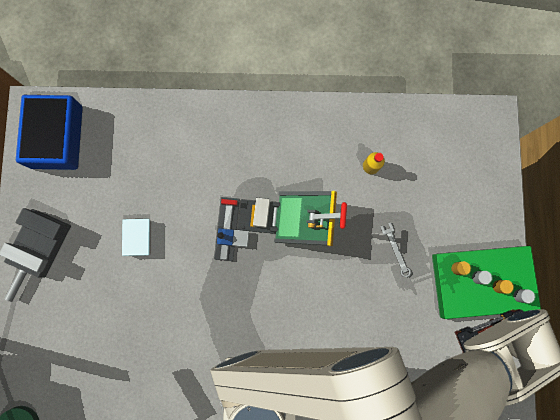

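View pics/scene0.png

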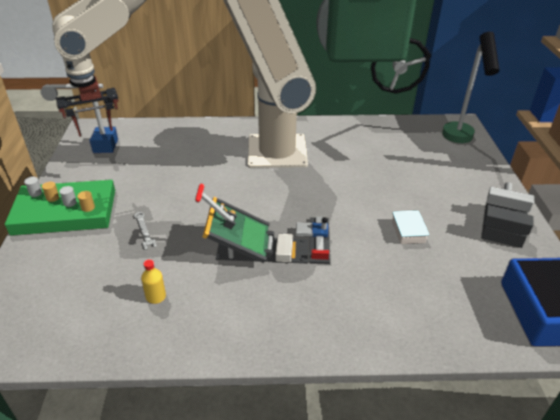

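The top view shows the base around (275,225): the guard's yellow edge is at x≈333, the red foot at (344,215), the red stop at (229,202), the keeper at (228,240) and the block at (263,213). Base +x is roughly world +y. I'll enlarge both views to measure.

```bash
python3 - <<'E'
import cv2,numpy as np
a=cv2.imread("pics/top0.png")[180:270,205:365];b=cv2.imread("pics/scene0.png")[175:275,185:345]
f=lambda i:cv2.resize(i,None,fx=5,fy=5,interpolation=cv2.INTER_CUBIC)
cv2.imwrite("pics/topc.png",f(a));cv2.imwrite("pics/scenec.png",f(b))
E
```

```text
(no output)
```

View pics/topc.png

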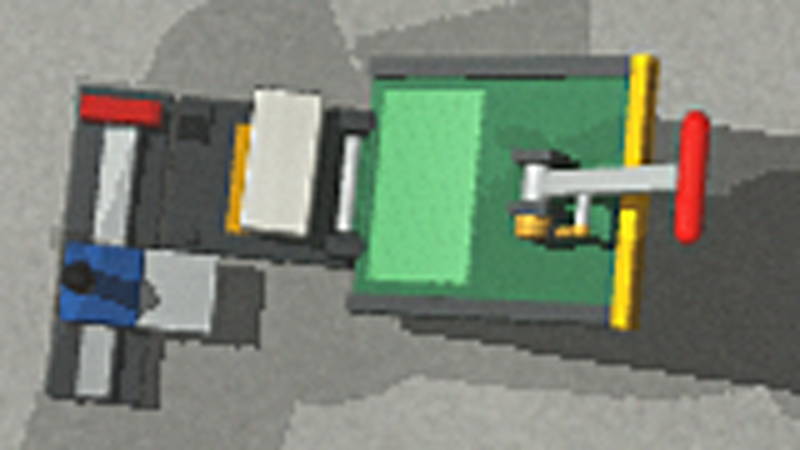

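View pics/scenec.png

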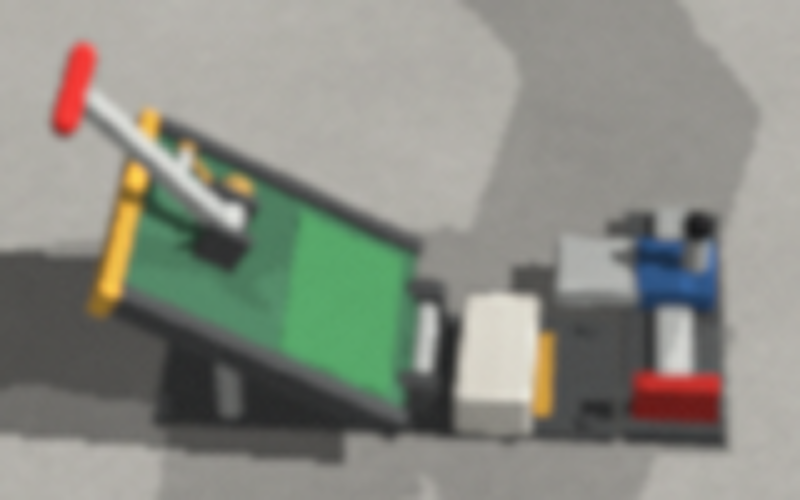

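```bash
cat > h.py <<'E'
import cv2,numpy as np
from scipy.optimize import least_squares
C={n:np.load(f"{n}.npz") for n in("top","scene")}
O={"top":(205,180),"scene":(185,175)}
def px(n,c): return (np.array(c,float)+.5)/5-.5+O[n]
def proj(n,P): c=C[n];return cv2.projectPoints(np.array(P,float).reshape(-1,1,3),c["r"],c["t"],c["K"],None)[0].reshape(-1,2)
def onz(n,p,z):
    c=C[n];R=cv2.Rodrigues(c["r"])[0];d=R.T@np.linalg.solve(c["K"],[*p,1]);o=-R.T@c["t"].ravel();return o+d*(z-o[2])/d[2]
def b2w(s,P):
    a=s[2];P=np.atleast_2d(np.array(P,float));return np.c_[s[0]+np.cos(a)*P[:,0]-np.sin(a)*P[:,1],s[1]+np.sin(a)*P[:,0]+np.cos(a)*P[:,1],P[:,2]]
def w2b(s,p): a=s[2];d=np.array(p[:2])-s[:2];return np.array([np.cos(a)*d[0]+np.sin(a)*d[1],-np.sin(a)*d[0]+np.cos(a)*d[1],p[2]])
E
python3 - <<'E'
from h import *
M=[("top",(692,177),(-191,0,207)),("scene",(76,88),(-191,0,207)),("top",(645,57),(-173,-80,125)),("top",(624,326),(-173,80,125)),
("scene",(102,300),(-173,-80,125)),("scene",(150,118),(-173,80,125)),("top",(120,108),(150,-33,35)),("scene",(678,384),(150,-33,35)),
("top",(82,88),(180,-50,8)),("top",(48,397),(180,150,8))]
T=np.array([px(n,c) for n,c,_ in M])
def res(s): return np.concatenate([proj(n,b2w(s,P))[0] for n,_,P in M])-T.ravel()
r=least_squares(res,[550,20,1.55],x_scale=[1,1,.01],loss="soft_l1");s=r.x
print(s,np.degrees(s[2]));print(np.round(res(s).reshape(-1,2),1).tolist())
np.save("s.npy",s)
for nm,c in dict(b1=(256,90),b2=(322,93),b3=(308,232),b4=(243,228)).items(): 
    p=onz("top",px("top",c),38);print(nm,np.round(p),np.round(w2b(s,p)))
for nm,c,z in [("car",(102,284),30),("ball",(77,276),60)]+[(f"k{i}",c,30) for i,c in enumerate([(66,243),(147,250),(137,325),(60,318)])]:
    p=onz("top",px("top",c),z);print(nm,np.round(p),np.round(w2b(s,p)))
p=onz("scene",px("scene",(700,228)),60);print("ball scene",np.round(w2b(s,p)))
for n,uv in [("oil",(375,160)),("wrA",(388,232)),("wrB",(406,273)),("tub",(136,237))]: print(n,np.round(onz("top",uv,20)))
for n,P in dict(hinge=(0,0,25),lh=(-111,0,112),edge=(-173,0,125),foot=(-191,0,207),mark=(66,0,6),footopen=None).items():
    if P: print(n,np.round(b2w(s,P)[0]))
E
```

```text
[544.6291118  -36.53324256   1.49333179] 85.56160905404427
[[-0.7, -0.4], [-0.1, -0.3], [0.8, 0.2], [1.0, -0.5], [-0.7, -0.9], [-1.9, -0.3], [-0.7, 0.1], [0.4, -1.3], [-1.1, -0.7], [-1.2, -0.3]]
b1 [602.  23.  38.] [ 63. -53.  38.]
b2 [601. -19.  38.] [ 22. -55.  38.]
b3 [512. -12.  38.] [22. 34. 38.]
b4 [514.  29.  38.] [63. 35. 38.]
car [478. 117.  30.] [148.  78.  30.]
ball [481. 130.  60.] [161.  77.  60.]
k0 [504. 140.  30.] [173.  54.  30.]
k1 [500.  89.  30.] [122.  54.  30.]
k2 [453.  94.  30.] [123. 101.  30.]
k3 [457. 143.  30.] [172. 102.  30.]
ball scene [162.  72.  60.]
oil [ 735. -361.   20.]
wrA [ 501. -399.   20.]
wrB [ 372. -453.   20.]
tub [473. 397.  20.]
hinge [545. -37.  25.]
lh [ 536. -147.  112.]
edge [ 531. -209.  125.]
foot [ 530. -227.  207.]
mark [550.  29.   6.]
```

The fit is good to about 1 px: base at world (545,-37), yaw 85.6°. In base coordinates the block centre is about (43,-10) and the carriage is at y≈77. Next is a helper that gives the tool-frame shift to any base-frame target, with the tool down and its axes set to (down, base -y, base -x).

```bash
cat > g.py <<'E'
import sys
from h import *
from workcell import ctrl
from scipy.spatial.transform import Rotation as Ro
s=np.load("s.npy");o=ctrl.get_obs();R=Ro.from_rotvec(o["orientation"]);p=np.array(o["ee_pos"])
by=b2w([0,0,s[2]],(0,1,0))[0];bx=b2w([0,0,s[2]],(1,0,0))[0]
G=Ro.from_matrix(np.c_[[0,0,-1],-by,-bx])
print("t %.2f base"%o["t"],np.round(w2b(s,p),1),"F(base)",np.round(w2b([0,0,s[2]],o["ft_force"]),1),"w %.0f"%o["width"],"q",np.round(o["qpos"],2))
print("turn deg",np.round(np.degrees((R.inv()*G).as_rotvec()),1))
for a in sys.argv[1:]:
    T=b2w(s,[float(v) for v in a.split(",")])[0];print(a,"tool shift mm",np.round(R.inv().apply(T-p),1));p=T;R=G
E
python3 g.py 43,64,320 43,64,60 43,64,16
```

```text
t 0.10 base [-570.9  280.2  222. ] F(base) [0.4 0.1 0.3] w 88 q [-1.23  0.42  1.63 -0.    1.09 -0.02]
turn deg [-64.8  -0.    0.1]
43,64,320 tool shift mm [ -97.4 -463.8 -456.8]
43,64,60 tool shift mm [260.   0.  -0.]
43,64,16 tool shift mm [44.  0. -0.]
```

carry_out:
  commands:
    - [-0.02,0,0,-9.3,0,0]
    - [-0.02,0,0,-9.3,0,0]
    - [-0.02,0,0,-9.3,0,0]
    - [-0.02,0,0,-9.3,0,0]
    - [-0.02,0,0,-9.3,0,0]
    - [0,0,0,-9.3,0,0]
    - [0,0,0,-9,0,0]
  grip: 1

```text
t: 0.98
ee_pos: [220.4, -582.3, 321.6]
orientation: [1.244, 1.198, -1.238]
ft_force: [0.1, 0.6, -0.1]
width: 21.3
```

```bash
python3 g.py 43,64,320
```

```text
t 0.97 base [-569.2  281.   321.6] F(base) [ 0.6 -0.1 -0.1] w 21 q [-1.23  0.33  1.53 -0.    1.29 -1.19]
turn deg [ 2.1 -0.5  0.2]
43,64,320 tool shift mm [   5.7  238.8 -604. ]
```

carry_out:
  commands:
    - [0,0.02,-0.05,2,0,0]
    - [0,0.02,-0.05,0,0,0]
    - [0,0.02,-0.05,0,0,0]
    - [0,0.02,-0.05,0,0,0]
    - [0,0.02,-0.05,0,0,0]
    - [0,0.02,-0.05,0,0,0]
    - [0,0.02,-0.05,0,0,0]
    - [0,0.02,-0.05,0,0,0]

```text
t: 1.98
ee_pos: [411.4, -185.3, 321.9]
orientation: [1.275, 1.18, -1.268]
ft_force: [0.3, -0.9, -0.2]
width: 0.7
```

```bash
python3 g.py 43,64,320
```

```text
t 1.98 base [-158.6  121.3  321.9] F(base) [-0.9 -0.4 -0.2] w 1 q [-0.45  0.05  1.88  0.01  1.22 -0.38]
turn deg [-0.3 -0.6  0.3]
43,64,320 tool shift mm [   3.7   56.4 -201.8]
```

carry_out:
  commands:
    - [0,0.014,-0.05,0,0,0]
    - [0,0.014,-0.05,0,0,0]
    - [0,0.014,-0.05,0,0,0]
    - [0,0.014,-0.05,0,0,0]
    - [0.05,0,0,0,0,0]
    - [0.05,0,0,0,0,0]
    - [0.05,0,0,0,0,0]
    - [0,0,0,0,0,0]

```text
t: 2.98
ee_pos: [485.6, 22.7, 170.2]
orientation: [1.271, 1.183, -1.261]
ft_force: [0.0, 0.3, -0.0]
width: 0.6
```

```bash
python3 g.py 43,64,60 43,64,16
```

```text
t 2.98 base [ 54.5  63.4 170.2] F(base) [ 0.3 -0.  -0. ] w 1 q [0.02 0.3  1.97 0.01 0.87 0.08]
turn deg [ 0.2 -0.6  0.2]
43,64,60 tool shift mm [110.   -0.3  12.7]
43,64,16 tool shift mm [44.  0. -0.]
```

carry_out:
  commands:
    - [0.03,0,0.012,0,0,0]
    - [0.04,0,0,0,0,0]
    - [0.04,0,0,0,0,0]
    - [0.03,0,0,0,0,0]
    - [0.012,0,0,0,0,0]
    - [0,0,0,0,0,0]

```text
t: 3.72
ee_pos: [496.2, 11.4, 25.2]
orientation: [1.28, 1.17, -1.248]
ft_force: [0.2, 0.7, -0.1]
width: 0.5
```

```bash
python3 g.py 43,50,16 43,-50,16
```

```text
t 3.73 base [44.1 52.  25.2] F(base) [ 0.7 -0.1 -0.1] w 1 q [-0.01  0.57  2.02  0.02  0.54  0.05]
turn deg [ 0.1 -0.7 -0.8]
43,50,16 tool shift mm [9.2 1.9 1.2]
43,-50,16 tool shift mm [  0. 100.   0.]
```

carry_out:
  commands:
    - [0.007,0,0,0,-0.5,-0.7]
    - [0,0.012,0,0,0,0]
    - [0,0.015,0,0,0,0]
    - [0,0.015,0,0,0,0]
    - [0,0.015,0,0,0,0]
    - [0,0.015,0,0,0,0]

```text
t: 4.47
ee_pos: [573.8, 5.8, 21.6]
orientation: [1.269, 1.172, -1.26]
ft_force: [-2.6, 0.3, -0.4]
width: 0.8
```

```bash
python3 g.py 43,-50,18
```

```text
t 4.47 base [ 44.4 -25.9  21.6] F(base) [ 0.1  2.6 -0.4] w 1 q [-0.01  0.64  1.84  0.    0.65  0.06]
turn deg [ 0.1 -0.2 -0.2]
43,-50,18 tool shift mm [ 3.6 24.1  1.5]
```

carry_out:
  commands:
    - [0.003,0.01,0,0,0,0]
    - [0,0.01,0,0,0,0]
    - [0,0.008,0,0,0,0]
    - [0,0,0,0,0,0]
    - [0,-0.02,0,0,0,0]
    - [-0.05,-0.01,0,0,0,0]
    - [-0.06,0,0.03,0,0,0]
    - [-0.06,0,0.06,0,0,0]

```text
t: 5.48
ee_pos: [567.5, -67.2, 170.4]
orientation: [1.264, 1.176, -1.259]
ft_force: [0.3, 0.2, -0.5]
width: 0.2
```

```bash
python3 g.py -230,0,280; python3 - <<'E'
from workcell import ctrl
import cv2,numpy as np
a=ctrl.get_image("top")["pixels"][150:270,205:365];b=ctrl.get_image("scene")["pixels"][175:295,185:345]
f=lambda i:cv2.resize(i,None,fx=3.7,fy=3.7,interpolation=cv2.INTER_CUBIC)
cv2.imwrite("pics/p1.png",cv2.resize(np.hstack([a,b]),None,fx=2.5,fy=2.5,interpolation=cv2.INTER_CUBIC))
E
```

```text
t 5.47 base [-28.8 -25.2 170.4] F(base) [ 0.2 -0.3 -0.5] w 0 q [-0.14  0.41  1.79  0.    0.94 -0.07]
turn deg [ 0.4 -0.2 -0.1]
-230,0,280 tool shift mm [-110.2  -26.3  200.7]
```

View pics/p1.png

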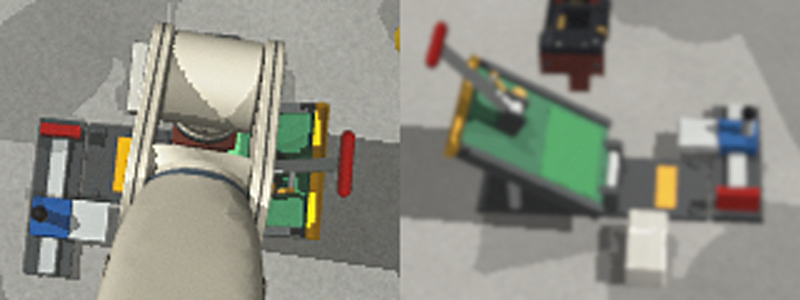

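```bash
python3 - <<'E'
from h import *
s=np.load("s.npy")
I=cv2.imread("pics/p1.png")
for c in [(630,211),(668,211),(668,250),(629,250)]:
    u=((c[0]-400+.5)/2.5-.5+185,(c[1]+.5)/2.5-.5+175)
    for z in(32,): print(c,np.round(w2b(s,onz("scene",u,z))))
def q(P):
    u=proj("scene",b2w(s,P))-[185,175]; return np.round(u*2.5+[400,0])
for nm,(y,z) in dict(on=(-103,0),on2=(-110,0)).items():
    print(nm,q([(43+dx,y+dy,z+zz) for zz in(32,0) for dx,dy in((-22,45),(22,45),(22,-45),(-22,-45))]).tolist())
cv2.imwrite("pics/p1z.png",cv2.resize(I[190:295,580:700],None,fx=5,fy=5,interpolation=cv2.INTER_CUBIC))
E
```

```text
(630, 211) [ 25. -74.  32.]
(668, 211) [ 68. -71.  32.]
(668, 250) [  70. -132.   32.]
(629, 250) [  27. -134.   32.]
on [[626.0, 201.0], [665.0, 202.0], [662.0, 260.0], [622.0, 258.0], [626.0, 220.0], [664.0, 222.0], [662.0, 280.0], [622.0, 278.0]]
on2 [[626.0, 205.0], [665.0, 206.0], [662.0, 264.0], [622.0, 263.0], [626.0, 225.0], [664.0, 226.0], [662.0, 284.0], [622.0, 283.0]]
```

View pics/p1z.png

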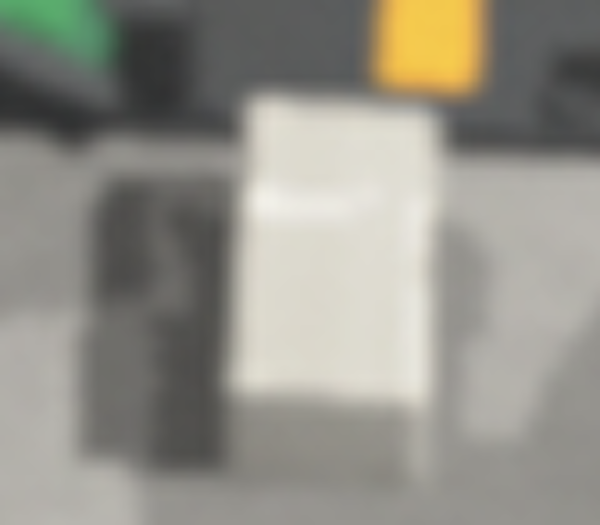

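The block lies flat on the bench at base y≈-114, about 20 mm clear of the plate, and its edges match the flat projection. Next is the leg.

carry_out:
  commands:
    - [-0.05,0,0,0,0,0]
    - [-0.05,-0.005,0,0,0,0]
    - [-0.03,-0.01,0.03,0,0,0]
    - [0,-0.01,0.05,0,0,0]
    - [0,-0.002,0.05,0,0,0]
    - [0,0,0.05,0,0,0]
    - [0,0,0.02,0,0,0]
    - [0,0,0,0,0,0]

```text
t: 6.58
ee_pos: [526.8, -270.0, 302.8]
orientation: [1.271, 1.165, -1.254]
ft_force: [-0.1, -0.0, -0.3]
width: 0.5
```

```bash
python3 g.py -228,0,280 -228,0,190
```

```text
t 6.58 base [-2.342e+02 -3.000e-01  3.028e+02] F(base) [-0.   0.1 -0.3] w 1 q [-0.5   0.29  1.63  0.01  1.21 -0.43]
turn deg [ 0.1 -0.1 -0.7]
-228,0,280 tool shift mm [22.8 -0.5 -6.1]
-228,0,190 tool shift mm [90.  0. -0.]
```

carry_out:
  commands:
    - [0.04,0,0,0,0,0]
    - [0.05,0,0,0,0,0]
    - [0.02,0,0,0,0,0]
    - [0,0,0,0,0,0]

```text
t: 7.08
ee_pos: [529.9, -263.3, 189.6]
orientation: [1.271, 1.167, -1.25]
ft_force: [-0.5, 0.8, 0.8]
width: 0.2
```

```bash
python3 g.py -209,0,192 -100,0,192
```

```text
t 7.08 base [-227.2   -2.9  189.6] F(base) [0.7 0.6 0.8] w 0 q [-0.49  0.41  1.74  0.01  0.98 -0.42]
turn deg [ 0.3 -0.2 -0.8]
-209,0,192 tool shift mm [ -2.4  -2.8 -18.3]
-100,0,192 tool shift mm [   0.    0. -109.]
```

carry_out:
  commands:
    - [-0.002,0,-0.015,0,0,0]
    - [0,-0.002,-0.015,0,0,0]
    - [0,0,-0.015,0,0,0]
    - [0,0,-0.015,0,0,0]
    - [-0.005,0,-0.015,0,0,0]
    - [0,0,-0.015,0,0,0]
    - [0,0,-0.015,0,0,0]
    - [0,0,-0.015,0,0,0]

```text
t: 8.07
ee_pos: [538.7, -134.0, 201.4]
orientation: [1.271, 1.162, -1.245]
ft_force: [-1.3, -0.2, 0.6]
width: 0.5
```

```bash
python3 g.py -90,0,200
```

```text
t 8.07 base [-97.7  -1.6 201.4] F(base) [-0.3  1.3  0.6] w 0 q [-0.27  0.34  1.82  0.01  0.97 -0.2 ]
turn deg [ 0.4 -0.1 -1.1]
-90,0,200 tool shift mm [ 1.4 -1.6 -7.7]
```

carry_out:
  commands:
    - [0,0,-0.015,0,0,0]
    - [0,0,-0.015,0,0,0]
    - [0,0,0,0,0,0]
    - [-0.03,0,0.02,0,0,0]
    - [-0.02,0,0.05,0,0,0]
    - [0,0,0.05,0,0,0]
    - [0,0,0.05,0,0,0]
    - [0,0,0,0,0,0]

```text
t: 9.07
ee_pos: [528.3, -276.0, 252.5]
orientation: [1.267, 1.163, -1.244]
ft_force: [-0.8, 0.1, -0.6]
width: 0.4
```

```bash
python3 g.py -215,0,220 -215,0,90; python3 - <<'E'
from workcell import ctrl
import cv2,numpy as np
b=ctrl.get_image("scene")["pixels"][175:295,185:345]
cv2.imwrite("pics/p2.png",cv2.resize(b,None,fx=4,fy=4,interpolation=cv2.INTER_CUBIC))
E
```

```text
t 9.07 base [-240.    -2.3  252.5] F(base) [ 0.   0.8 -0.6] w 0 q [-0.51  0.34  1.68  0.01  1.1  -0.44]
turn deg [ 0.6 -0.1 -1.1]
-215,0,220 tool shift mm [ 32.5  -2.6 -25. ]
-215,0,90 tool shift mm [130.   0.  -0.]
```

View pics/p2.png

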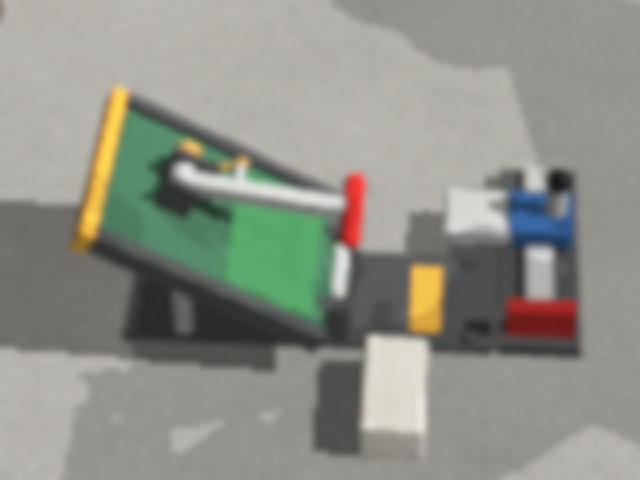

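The leg is open: the foot is at (355,205), over the hinge end. The guard is still on its posts. Next I go down behind the yellow edge.

carry_out:
  commands:
    - [0.05,0.002,-0.01,0,0,-0.5]
    - [0.05,0,-0.008,0,0,-0.5]
    - [0.04,0,0,0,0,0]
    - [0.015,0,0,0,0,0]
    - [0,0,0,0,0,0]

```text
t: 9.75
ee_pos: [534.7, -252.2, 95.1]
orientation: [1.258, 1.177, -1.253]
ft_force: [0.7, 0.3, 0.7]
width: 0.5
```

```bash
python3 g.py -186,0,90; python3 -c "
import numpy as np
for th in range(150,80,-8):
    a=np.radians(th);print(th,np.round([200*np.cos(a)-5*np.sin(a)-10,25+200*np.sin(a)-35]))"
```

```text
t 9.75 base [-215.8   -6.7   95.1] F(base) [ 0.3 -0.7  0.7] w 0 q [-0.46  0.54  1.78  0.    0.81 -0.4 ]
turn deg [ 0.8 -0.1 -0.2]
-186,0,90 tool shift mm [  5.2  -6.3 -29.9]
150 [-186.   90.]
142 [-171.  113.]
134 [-153.  134.]
126 [-132.  152.]
118 [-108.  167.]
110 [-83. 178.]
102 [-56. 186.]
94 [-29. 190.]
86 [ -1. 190.]
```

carry_out:
  commands:
    - [0,-0.006,-0.015,0,0,0]
    - [0,0,-0.015,0,0,0]
    - [-0.012,0,-0.008,0,0,0]
    - [-0.012,0,-0.008,0,0,0]
    - [-0.011,0,-0.009,0,0,0]
    - [-0.01,0,-0.01,0,0,0]
    - [-0.01,0,-0.01,0,0,0]

```text
t: 10.62
ee_pos: [534.7, -175.4, 159.0]
orientation: [1.253, 1.165, -1.249]
ft_force: [0.6, -3.8, -1.9]
width: 0.4
```

```bash
python3 g.py -132,0,152 -83,0,178
```

```text
t 10.62 base [-139.3   -0.9  159. ] F(base) [-3.8 -0.9 -1.9] w 0 q [-0.34  0.41  1.83 -0.01  0.89 -0.27]
turn deg [ 0.9  0.5 -0.7]
-132,0,152 tool shift mm [ 6.9 -0.8 -7.3]
-83,0,178 tool shift mm [-26.  -0. -49.]
```

carry_out:
  commands:
    - [-0.006,0,-0.012,0,0,0]
    - [-0.006,0,-0.012,0,0,0]
    - [-0.006,0,-0.012,0,0,0]
    - [-0.005,0,-0.013,0,0,0]
    - [-0.003,0,-0.013,0,0,0]
    - [0,0,-0.013,0,0,0]

```text
t: 11.38
ee_pos: [541.5, -97.7, 190.8]
orientation: [1.252, 1.156, -1.246]
ft_force: [1.1, -3.0, 1.7]
width: 0.7
```

```bash
python3 g.py 0,0,190
```

```text
t 11.38 base [-61.2  -1.6 190.8] F(base) [-2.9 -1.3  1.7] w 1 q [-0.19  0.35  1.84 -0.01  0.94 -0.13]
turn deg [ 1.   0.7 -1.1]
0,0,190 tool shift mm [ -0.   -0.5 -61.2]
```

carry_out:
  commands:
    - [0,0,-0.012,0,0,0]
    - [0,0,-0.012,0,0,0]
    - [0,0,-0.012,0,0,0]
    - [0,0,-0.012,0,0,0]
    - [0,0,-0.012,0,0,0]
    - [0,0,-0.012,0,0,0]
    - [0,0,-0.005,0,0,0]
    - [0,0,0,0,0,0]

```text
t: 12.38
ee_pos: [544.9, -12.8, 187.8]
orientation: [1.25, 1.162, -1.247]
ft_force: [-0.6, 0.5, 0.6]
width: 0.6
```

```bash
python3 g.py 0,0,190
```

```text
t 12.38 base [ 23.6   1.6 187.8] F(base) [0.4 0.6 0.6] w 1 q [-0.04  0.35  1.85 -0.01  0.94  0.03]
turn deg [ 1.1  0.6 -0.9]
0,0,190 tool shift mm [-1.9  1.2 23.7]
```

carry_out:
  commands:
    - [0,0,0.03,0,0,0]
    - [-0.04,0,0.03,-1,0,0]
    - [-0.05,-0.01,0.01,0,0,0]
    - [-0.05,-0.02,0,0,0,0]
    - [0,-0.03,0,0,0,0]
    - [0,-0.03,0,0,0,0]
    - [0,0,0,0,0,0]
    - [0,0,0,0,0,0]

```text
t: 13.38
ee_pos: [447.4, -82.0, 332.5]
orientation: [1.239, 1.167, -1.235]
ft_force: [0.3, -0.1, -0.0]
width: 0.4
```

```bash
python3 g.py 162,118,300; python3 - <<'E'
from workcell import ctrl
import cv2,numpy as np
b=ctrl.get_image("scene")["pixels"][155:275,185:345]
cv2.imwrite("pics/p3.png",cv2.resize(b,None,fx=4,fy=4,interpolation=cv2.INTER_CUBIC))
E
```

```text
t 13.38 base [-52.9  93.5 332.5] F(base) [-0.1 -0.3 -0. ] w 0 q [-0.2   0.03  1.88 -0.01  1.22 -0.15]
turn deg [ 2.   0.7 -1. ]
162,118,300 tool shift mm [  29.5  -17.7 -216. ]
```

View pics/p3.png

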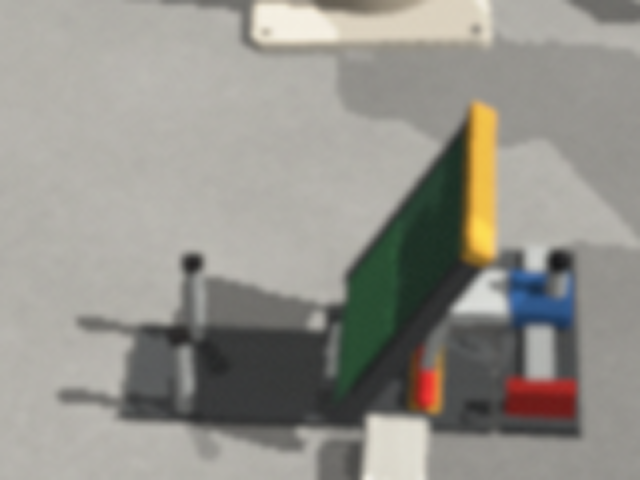

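The guard is over, with its yellow edge around (481,185) and the foot at (427,388) on the yellow mark. I'll check that by projection while moving to the keeper.

carry_out:
  commands:
    - [0,0,-0.045,1.5,0,0]
    - [0,-0.005,-0.045,0,0,0]
    - [0,-0.01,-0.045,0,0,0]
    - [0,-0.01,-0.045,0,0,0]
    - [0,0,-0.02,0,0,0]
    - [0,0,0,0,0,0]

```text
t: 14.18
ee_pos: [440.6, 125.9, 327.7]
orientation: [1.259, 1.154, -1.257]
ft_force: [-0.2, -2.1, -0.3]
width: 0.3
```

```bash
python3 g.py 163,118,150 163,118,36; python3 - <<'E'
from h import *
s=np.load("s.npy")
for P in [(100,-80,198),(100,80,198),(66,-38,14),(162,77,60)]: print(P,np.round((proj("scene",b2w(s,P))[0]-[185,155])*4))
E
```

```text
t 14.18 base [153.9 116.3 327.7] F(base) [-2.1  0.1 -0.3] w 0 q [ 0.26  0.05  1.87 -0.02  1.21  0.34]
turn deg [ 0.3  0.7 -0.9]
163,118,150 tool shift mm [177.5  -4.3 -11.3]
163,118,36 tool shift mm [114.   0.  -0.]
(100, -80, 198) [481. 247.]
(100, 80, 198) [483. 103.]
(66, -38, 14) [425. 402.]
(162, 77, 60) [558. 256.]
```

carry_out:
  commands:
    - [0.02,-0.006,-0.01,0,0.5,-0.5]
    - [0.04,0,0,0,0,0]
    - [0.05,0,0,0,0,0]
    - [0.05,0,0,0,0,0]
    - [0,0,0,0,0,0]

```text
t: 14.8
ee_pos: [440.4, 133.3, 163.7]
orientation: [1.264, 1.165, -1.259]
ft_force: [-0.2, 0.3, -0.6]
width: 0.7
```

```bash
python3 g.py 166,120,36 166,20,36
```

```text
t 14.80 base [161.2 117.1 163.7] F(base) [ 0.3  0.3 -0.6] w 1 q [ 0.27  0.27  2.03 -0.01  0.83  0.35]
turn deg [ 0.2  0.2 -0.5]
166,120,36 tool shift mm [127.6  -4.   -5.3]
166,20,36 tool shift mm [  0. 100.  -0.]
```

carry_out:
  commands:
    - [0.04,-0.006,-0.005,0,0,0]
    - [0.04,-0.004,0,0,0,0]
    - [0.035,-0.003,0,0,0,0]
    - [0.01,0,0,0,0,0]
    - [0,0,0,0,0,0]

```text
t: 15.42
ee_pos: [439.6, 139.3, 43.8]
orientation: [1.275, 1.156, -1.249]
ft_force: [0.4, 0.5, 0.1]
width: 0.2
```

```bash
python3 g.py 165,20,38
```

```text
t 15.43 base [167.2 118.3  43.8] F(base) [ 0.5 -0.3  0.1] w 0 q [ 0.29  0.5   2.1  -0.01  0.53  0.37]
turn deg [ 0.1 -0.  -1.3]
165,20,38 tool shift mm [ 7.9 98.2  2.4]
```

carry_out:
  commands:
    - [0.007,0.01,0,0,0,-1]
    - [0,0.012,0,0,0,0]
    - [0,0.012,0,0,0,0]
    - [0,0.012,0,0,0,0]
    - [0,0.012,0,0,0,0]
    - [0,0.012,0,0,0,0]
    - [0,0.008,0,0,0,0]

```text
t: 16.3
ee_pos: [522.8, 133.1, 39.6]
orientation: [1.267, 1.171, -1.263]
ft_force: [-3.2, 0.7, -0.5]
width: 0.7
```

```bash
python3 g.py 165,20,38
```

```text
t 16.30 base [167.4  34.8  39.6] F(base) [ 0.4  3.2 -0.5] w 1 q [0.23 0.58 1.92 0.   0.64 0.3 ]
turn deg [ 0.1 -0.1 -0.2]
165,20,38 tool shift mm [ 1.7 14.8  2.5]
```

carry_out:
  commands:
    - [0,0.006,0,0,0,0]
    - [0,0.005,0,0,0,0]
    - [0,0.004,0,0,0,0]

```text
t: 16.68
ee_pos: [538.9, 131.8, 39.7]
orientation: [1.267, 1.171, -1.263]
ft_force: [-3.9, 0.7, -1.4]
width: 0.1
```

```bash
python3 g.py 165,20,38
```

```text
t 16.68 base [167.4  18.8  39.7] F(base) [ 0.4  4.  -1.4] w 0 q [0.22 0.59 1.88 0.   0.66 0.29]
turn deg [ 0.1 -0.1 -0.1]
165,20,38 tool shift mm [ 1.6 -1.2  2.4]
```

carry_out:
  commands:
    - [0,0.003,0,0,0,0]
    - [0,0.003,0,0,0,0]

```text
t: 16.92
ee_pos: [539.3, 131.7, 39.4]
orientation: [1.262, 1.178, -1.273]
ft_force: [-15.4, 5.4, 12.8]
width: 0.3
```

carry_out:
  commands:
    - [0,0.003,0,0,0,0]

```text
t: 17.05
ee_pos: [539.2, 131.7, 39.5]
orientation: [1.259, 1.182, -1.278]
ft_force: [-13.5, 3.9, 10.3]
width: 0.6
```

The carriage stopped dead and the force rose to about 15 N, so it is at the stop. I'll retract and check.

carry_out:
  commands:
    - [0,-0.02,0,0,0,0]
    - [0,-0.04,0,0,0,0]
    - [0,-0.04,0,0,0,0]
    - [-0.05,-0.01,0,0,0,0]
    - [-0.06,0,0,0,0,0]
    - [-0.06,0,0,0,0,0]
    - [-0.06,0,-0.02,0,0,0]
    - [0,0,0,0,0,0]

```text
t: 18.05
ee_pos: [438.7, 161.1, 279.7]
orientation: [1.273, 1.17, -1.256]
ft_force: [0.9, 0.2, -0.5]
width: 0.4
```

```bash
python3 g.py; python3 - <<'E'
from workcell import ctrl
from h import *
s=np.load("s.npy")
a=ctrl.get_image("top")["pixels"][150:270,205:365];b=ctrl.get_image("scene")["pixels"][155:275,185:345]
cv2.imwrite("pics/p4.png",cv2.resize(np.vstack([a,b]),None,fx=2.5*1,fy=2.5,interpolation=cv2.INTER_CUBIC))
for y in(0,5): print(y,np.round((proj("scene",b2w(s,(162,y,60)))[0]-[185,155])*2.5+[0,300]),np.round((proj("top",b2w(s,(162,y,60)))[0]-[205,150])*2.5))
E
```

```text
t 18.05 base [188.9 120.9 279.7] F(base) [ 0.3 -0.9 -0.5] w 0 q [0.33 0.11 1.91 0.   1.11 0.4 ]
turn deg [ 0.1 -0.3 -0.5]
0 [350. 503.] [ 43. 150.]
5 [350. 500.] [ 43. 154.]
```

View pics/p4.png

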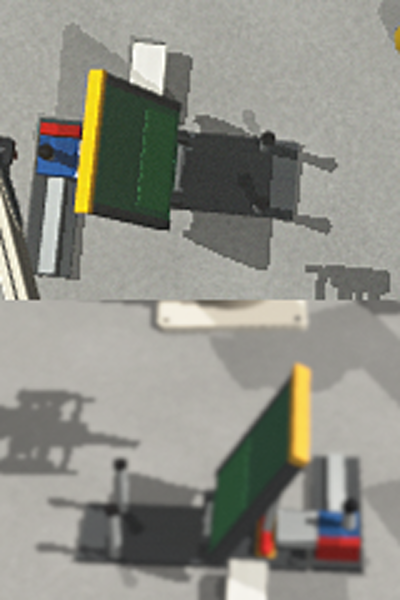

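The carriage is against the red stop. Its ball is at (47,152) in the top view and (350,506) in the scene view, which fits base y≈0. The guard stands, the nose is behind the foot, and the block is on the bench.

```bash
python3 -c "
from workcell import ctrl
print(ctrl.close_job())"
```

```text
the job is handed in; nothing more can be done
None
```

The splash guard is up on its leg with the keeper behind the foot, and I handed the job in after about 18 s of robot time.

1. **Block:** I pushed it off the base plate towards base -y. It lies flat on the bench at about base y -114 mm, roughly 20 mm clear of the plate.
2. **Leg:** I swung it past its snap point with the guard still on its posts. A picture showed it open and the guard still down.
3. **Guard:** I tipped it past upright and it came down onto the leg. The yellow edge and the foot, which is on the mark, match the predicted standing position to within about 3–4 mm.
4. **Keeper:** I slid the carriage until it stopped dead at the red stop, with the force rising from about 4 N to 15 N. After I backed the arm off, both cameras put its ball at about base y 0, which fits the carriage being against the stop with its nose behind the foot.

At the end the arm touched nothing, and none of my checks disagreed. I kept the arm's path clear of the oil bottle, tub and wrench, but did not measure their positions again afterwards.

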